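# Change the solder reel on the bench stand

### The job

The solder reel on the bench stand has run out: lift the bare reel off the stand's spindle and put it in the open grey bin, and hang in its place the full reel of that same size (same diameter and same width) from the three-hook rack, so that it hangs freely on the spindle behind the upturned end. Leave the other two reels hanging on the rack, and do not knock or shift the bottle, the waveguide piece or the multimeter.

Things in the scene. Friction and masses are not known exactly. Their poses are not given: they have to be found in the camera images.
- rack: Fixed grey steel reel rack, origin on the bench; three like hooks in a row at y = -108, 0, +108 mm point along its -x. Base plate 370 mm wide (y), 8 mm thick, x = -45 to +115 mm. The crossbar behind the hooks has its front face at x = 65 mm and its top at z = 220 mm; two 25 mm square posts at y = +-170 mm, x = 65 to 90 mm, reach to z = 234 mm.
- rack_middle_hook (a point): Point on the axis of the middle hook, 205 mm above the bench, at the rack's x = 0; axes as the rack's. Each hook is a 10 mm round level bar from the crossbar (x = +65 mm) to x = -50 mm, where its end bends up: top of the end 16 mm above the hook's axis (11 mm above the bar's top), its foremost point at x = -63 mm.
- full_reel_center (a point): Centre of the reel to be fitted: black flanges 90 mm in diameter, 46 mm wide flange face to flange face, wound with grey solder nearly to the rim, 0.4 to 0.8 kg, 34 mm through bore; no other wound reel has both sizes. Hangs on any of the rack's hooks. x = its axis; both faces alike. Can be gripped across the flange faces from above; has 24 mm of play up and down on its hook.
- narrow_reel_center (a point): Another full reel, to be left hanging on the rack: 90 mm in diameter, only 26 mm wide, 34 mm bore. Point: its centre; x = its axis.
- small_reel_center (a point): Another full reel, to be left hanging on the rack: only 64 mm in diameter, 46 mm wide, 34 mm bore. Point: its centre; x = its axis.
- empty_reel_center (a point): The run-out reel, on the stand's spindle at the start: 90 mm in diameter, 46 mm wide over its flanges (each 3 mm thick), 34 mm bore, bare black hub of 46 mm diameter between the flanges, 60 g. Point: its centre; x = its axis.
- stand: Fixed bench reel stand: grey base plate 12 mm thick, x = -55 to +95 mm, 110 mm wide; a flat upright 30 mm wide and 8 mm thick at x = 65 to 73 mm, up to z = 164 mm, carrying one spindle like the rack's hooks, which points along the stand's -x. Origin on the bench below the middle of the spindle. Stands left or right of the rack.
- stand_spindle (a point): Point on the axis of the stand's spindle, a 10 mm round level bar, 145 mm above the bench, where a reel's middle belongs; x along the spindle, towards the upright. Upright's face at x = +65 mm; the free end bends up from x = -50 mm, its top 16 mm above the spindle's axis, its foremost point at x = -63 mm. A hanging reel's centre lies 12 mm below its bar's axis.
- bin_in (a point): Centre of the inner floor of the fixed, open-topped grey bin for empty reels: 180 mm (x) by 140 mm (y) outside, 75 mm tall, walls and floor 4 mm. Stands on the other side of the rack from the stand.
- bottle_center (a point): Loose white bottle with a red nozzle cap, 60 mm in diameter, 170 mm tall; point on its axis 85 mm above its foot. Stands in front of the rack. Bystander, to be left alone.
- waveguide_center (a point): Loose brass waveguide piece, 120 mm long (x) with 41 mm square flanges at its ends, lying on the bench in front of the rack; point at its centre. Bystander, to be left alone.
- multimeter_center (a point): Loose yellow multimeter, 140 x 72 mm, 43 mm tall with its knob, lying in front of the rack; point 18 mm above its underside. Bystander, to be left alone.
Mind the look-alikes: they are no part of the job. Leave any turquoise look-alike of the part that bears empty_reel_center alone.

How it is judged:
By the outcome, as a careful person would: the job done as asked, in the order asked, and still so for the second after the job is handed in, with the robot touching nothing.
It also fails if it takes over 61 s, if anything falls off the work surface, if the arm or the gripper's body presses on something with over 40 N, if the wrist force passes 120 N, or if a joint passes its speed limit or range.

### The arm

A 7-joint arm with a two-finger parallel gripper is mounted at the origin on the work surface. World frame = base frame: x ahead of the robot, y to its left, z up, the work surface at z = 0. Lengths are in mm, angles in rad, forces in N, time in s.
With the tool pointing down it reaches from about 350 to 775 mm from the base axis. Payload 3.1 kg.
Tool frame: the origin (TCP) lies on the centre line of the jaws, within the pads' length; the fingertips stand 17 mm ahead of it and the grasp point (between the pads) lies 2 mm behind it (bot.tip_reach is the distance from the TCP to the fingertips, in mm); z points along the fingers, y is the direction in which the jaws open and shut (so a half turn about z gives the same grasp; the last joint's range is limited). The gripper opens to 85 mm and grips with 20 to 120 N. Pads are 22 mm wide; open, the fingers measure 114 mm over their backs; the gripper's body (76 mm by 85 mm) begins 54 mm behind the grasp point. The pads swing forward as they close: fully open they stand 13 mm farther back than shut.
Start: joints at [1.236, 0.311, 0.014, 1.512, -0.004, 1.319, -0.027], TCP at [158.782, -526.598, 248.304] pointing down, gripper open.
Joint ranges: [-2.7, 2.7], [-0.3, 1.91], [-1.27, 1.3], [0.12, 2.57], [-1.44, 4.58], [0.2, 2.03], [-3.05, 3.05]. Speed limits (rad/s): [2.79, 2.79, 3.14, 3.14, 3.14, 3.14, 3.14].

### API

Orientations are given as a rotation vector (axis times angle).
In Python, from bench import bot, move_gripper, cams, readout gives the robot as it stands. The module is installed in compiled form; this text tells all that it offers. Calls block until the motion is done:
- bot.move_to(position, orientation): joint-space move of the TCP to a pose.
- bot.move_l(position, attitude=None, vel=150, stop_force=None): straight line of the TCP; attitude=None keeps the orientation; vel is the mean speed in mm/s. With stop_force (N) it stops when the force on the tool has changed by that much, and returns True; else False.
- bot.set_joints(angles): joint-space move.
- move_gripper(opening): finger opening in mm; the grip force is fixed at half the most; returns when the fingers have stopped.
- bot.dwell(seconds).
- bot.ik(position, orientation): joint angles nearest the present ones, or None.
- cams.read_camera(name): name is "scene" or "top" or "wrist"; returns a dict with "frame" (384x512x3 uint8, red, green, blue), "camera_matrix" (3x3 intrinsics, pixels), "T" (4x4, takes a point from camera to world coordinates). Camera axes: x right, y up, looking along -z (the intrinsics and any distortion apply to the point x, -y, -z); pixel columns grow to the right and rows downward; lengths in mm; the calibration is good to about 2 mm. A picture is of the moment at which its call begins. There is no depth.
A pose or a line that the arm cannot do raises bot.PlanningError and nothing moves.
- bot.hand_in(): hands the job in, once; it reports no verdict.
Readings, each from a call of its own:
- readout.get_t(): time.
- readout.get_joints(): joint angles.
- readout.get_joint_velocities(): joint speeds.
- readout.get_joint_efforts(): joint torques, N m.
- readout.get_eef_pos(): TCP position.
- readout.get_ee_rot(): TCP orientation.
- readout.get_contact_force(): force on the tool from outside, world axes, zero at the start.
- readout.get_moment(): the same for the moment, N m.
- readout.get_finger_gap(): finger opening in mm.
Only numpy, scipy, OpenCV 4.12 (cv2) and the standard library are available. Lean on these libraries where they do the work, as an engineer would, in place of code of your own. Each camera call takes 0.05 s, during which the arm holds its last target. There are 200 camera calls.

## Working session

There is one attempt and no reset: what is moved stays moved. The work goes in short steps, each a Python script; the robot and the scene stay as the last script left them, time stands still between calls to the robot, and variables do not carry over. Pictures are saved under pics/ and viewed, about 8 in all and at most 12, crops included, and the job is handed in when it is done.

```bash
mkdir -p pics; python3 - <<'E'
from bench import bot, cams, readout
import cv2,numpy as np
np.set_printoptions(precision=4,suppress=True)
for n in ["scene","top"]:
    c=cams.read_camera(n); cv2.imwrite(f"pics/{n}0.png",cv2.resize(c["frame"][:,:,::-1],(800,600),interpolation=cv2.INTER_CUBIC))
    np.savez(f"{n}0.npz",**{k:c[k] for k in c})
    print(n,c.keys(),c["camera_matrix"],c["T"])
print(readout.get_t(),readout.get_ee_rot(),bot.tip_reach)
E
```

```text
scene dict_keys(['frame', 'camera_matrix', 'T']) [[460.0283   0.     253.6365]
 [  0.     460.0283 191.304 ]
 [  0.       0.       1.    ]] [[   0.6464   -0.5804    0.4953 1195.1917]
 [   0.7629    0.4805   -0.4326 -551.6804]
 [   0.013     0.6575    0.7534 1113.9773]
 [   0.        0.        0.        1.    ]]
top dict_keys(['frame', 'camera_matrix', 'T']) [[413.5981   0.     255.5834]
 [  0.     413.5981 188.6022]
 [  0.       0.       1.    ]] [[  -0.1469    0.9671   -0.2077  358.8514]
 [  -0.9891   -0.1445    0.0266    9.0701]
 [  -0.0043    0.2094    0.9778 1059.9613]
 [   0.        0.        0.        1.    ]]
0.1 [-3.1059 -0.4581  0.0006] 17.0
```

View pics/scene0.png

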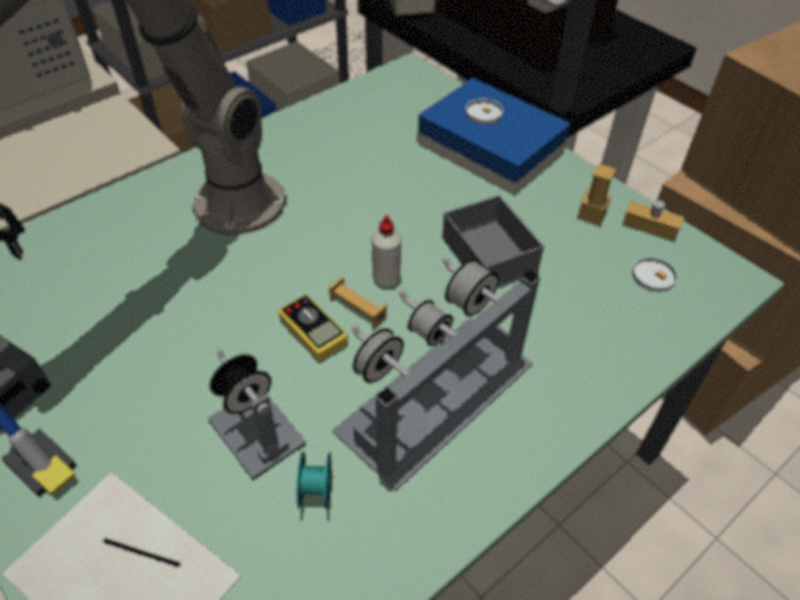

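View pics/top0.png

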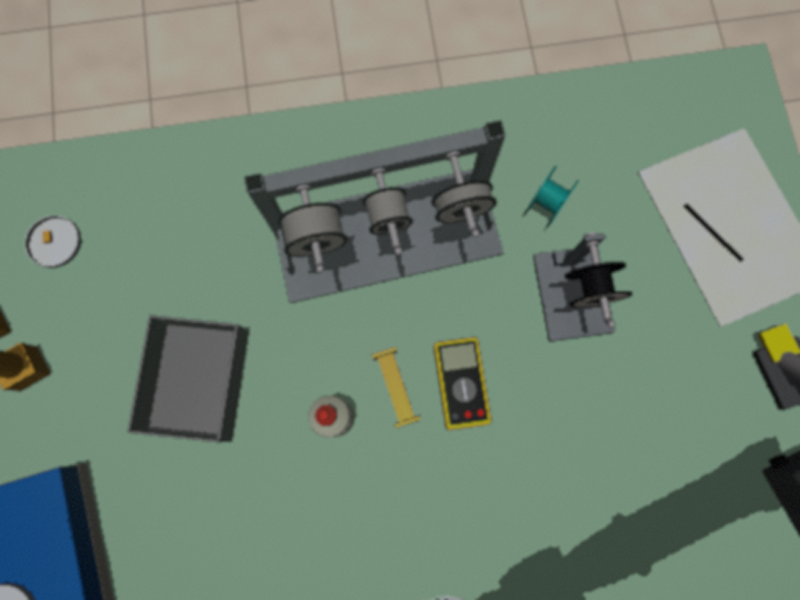

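The scene view shows the stand with the bare reel on the right of the rack and the bin on the left. In the top view (800x600) the rack posts are at (254,183) and (495,131). The wide, large reel is on the left hook at (313,230), the small one in the middle, the narrow one on the right. The stand's spindle runs from (595,240) to (609,325), and the bin corners are about (151,318) to (232,440).

```bash
cat > h.py <<'E'
import numpy as np, cv2
from scipy.spatial.transform import Rotation as R
def ray(c,uv,s=1.0):
    K,T=c["camera_matrix"],c["T"]; u=(np.array(uv,float)+0.5)/s-0.5
    d=np.array([(u[0]-K[0,2])/K[0,0],-(u[1]-K[1,2])/K[1,1],-1.]); return T[:3,3],T[:3,:3]@d
def cast(c,uv,z,s=1.0):
    o,d=ray(c,uv,s); return (o+d*(z-o[2])/d[2])
def proj(c,p):
    q=np.linalg.inv(c["T"])@np.append(p,1); K=c["camera_matrix"]
    return np.array([K[0,2]+K[0,0]*q[0]/-q[2],K[1,2]+K[1,1]*q[1]/q[2]])
def down(yaw): # tool z down, jaws (tool y) along world direction yaw
    y=np.array([np.cos(yaw),np.sin(yaw),0]); z=np.array([0,0,-1.]); return R.from_matrix(np.c_[np.cross(y,z),y,z]).as_rotvec()
E
python3 - <<'E'
from h import *
np.set_printoptions(precision=1,suppress=True)
t=np.load("top0.npz"); s=np.load("scene0.npz"); S=1.5625
P=lambda n,uv,z,c=t: print(n,cast(c,uv,z,S))
for n,uv,z in [("postL",(254,183),234),("postR",(495,131),234),("rackbaseFL",(290,300),8),("rackbaseFR",(502,254),8),
 ("tipL",(319,267),219),("tipM",(397,249),219),("tipR",(476,230),219),
 ("standFL",(551,341),12),("standFR",(614,332),12),("standBL",(535,253),12),("spTip",(609,324),159),("upTop",(595,238),164),
 ("bin1",(151,318),75),("bin2",(247,327),75),("bin3",(232,440),75),("bin4",(130,432),75),("bottle",(327,414),165),("wg1",(385,354),30),("wg2",(407,421),30),("mm1",(435,345),36),("mm2",(489,424),36)]: P(n,uv,z)
for n,uv,z in [("postR",(387,396),234),("postL",(531,280),234),("standF",(210,419),12),("standBack",(256,476),12),("standBackR",(304,440),12),("spTip",(221,352),159),("tipR",(356,328),219),("tipM",(403,293),219),("tipL",(446,260),219)]: P("sc "+n,uv,z,s)
E
```

```text
postL [717.5 159.5 234. ]
postR [ 744.  -177.7  234. ]
rackbaseFL [600.8 162.    8. ]
rackbaseFR [ 626.7 -200.7    8. ]
tipL [591.6  87.7 219. ]
tipM [600.9 -19.6 219. ]
tipR [ 611.5 -129.8  219. ]
standFL [ 469.  -252.5   12. ]
standFR [ 468.4 -357.2   12. ]
standBL [ 619.2 -255.    12. ]
spTip [ 465.2 -301.3  159. ]
upTop [ 590.7 -306.5  164. ]
bin1 [589.  368.7  75. ]
bin2 [552.9 222.8  75. ]
bin3 [386.6 261.5  75. ]
bin4 [420.6 411.3  75. ]
bottle [399.5 107.  165. ]
wg1 [485.7  18.4  30. ]
wg2 [376.5  -0.7  30. ]
mm1 [487.4 -62.6  36. ]
mm2 [ 353.2 -126.    36. ]
sc postR [ 750.3 -177.9  234. ]
sc postL [727.3 153.9 234. ]
sc standF [ 474.8 -355.2   12. ]
sc standBack [ 620.  -353.4   12. ]
sc standBackR [ 615.6 -252.3   12. ]
sc spTip [ 470.7 -301.4  159. ]
sc tipR [ 612.  -127.1  219. ]
sc tipM [603.2 -20.7 219. ]
sc tipL [592.6  86.7 219. ]
```

```bash
python3 - <<'E'
from h import *
from bench import bot,cams,readout
np.set_printoptions(precision=3,suppress=True)
for k in (0,np.pi):
    for p,y in [((500,-303,330),0),((526,-303,172),0),((430,-303,190),0),((480,0,310),0),((487,316,90),-.25),((650,92,232),.085),((550,84,300),.085)]:
        print(k,p,bot.ik(p,down(y+k)))
q0=readout.get_joints()
k=min((0,np.pi),key=lambda k:np.inf if bot.ik((500,-303,330),down(k)) is None else abs(np.array(bot.ik((500,-303,330),down(k)))-q0).max())
bot.move_to((500,-303,350),down(k))
c=cams.read_camera("wrist"); np.savez("w1.npz",**c); cv2.imwrite("pics/w1.png",cv2.resize(c["frame"][:,:,::-1],(800,600),interpolation=cv2.INTER_CUBIC))
print(k,readout.get_t(),c["T"],c["camera_matrix"])
E
```

```text
0 (500, -303, 330) [ 0.779  0.388 -0.397  1.234  0.147  1.548  0.405]
0 (526, -303, 172) [ 0.756  0.507 -0.388  1.451  0.197  1.221  0.344]
0 (430, -303, 190) [ 0.878  0.329 -0.379  1.658  0.13   1.179  0.467]
0 (480, 0, 310) [ 0.629  0.212 -0.797  1.553  0.152  1.441 -0.176]
0 (487, 316, 90) [-0.064  0.645 -0.804  1.616  0.507  1.101 -1.253]
0 (650, 92, 232) [ 0.302  0.687 -0.877  1.183  0.511  1.488 -0.408]
0 (550, 84, 300) [ 0.435  0.436 -0.914  1.37   0.342  1.499 -0.371]
3.141592653589793 (500, -303, 330) [ 0.499  0.359  0.024  1.247 -0.008  1.535 -2.619]
3.141592653589793 (526, -303, 172) [ 0.443  0.475  0.075  1.466 -0.037  1.202 -2.618]
3.141592653589793 (430, -303, 190) [ 0.546  0.302  0.044  1.671 -0.014  1.168 -2.547]
3.141592653589793 (480, 0, 310) [ 0.824  0.283 -1.078  1.548  0.25   1.461  2.876]
3.141592653589793 (487, 316, 90) [ 0.076  0.773 -1.079  1.611  0.72   1.205  1.735]
3.141592653589793 (650, 92, 232) [ 0.377  0.763 -1.08   1.179  0.656  1.545  2.65 ]
3.141592653589793 (550, 84, 300) [ 0.516  0.494 -1.077  1.367  0.431  1.528  2.701]
0 1.7 [[   1.       0.003    0.004  499.101]
 [  -0.004    0.945    0.327 -221.415]
 [  -0.002   -0.327    0.945  474.675]
 [   0.       0.       0.       1.   ]] [[276.985   0.    255.005]
 [  0.    276.985 191.004]
 [  0.      0.      1.   ]]
```

View pics/w1.png

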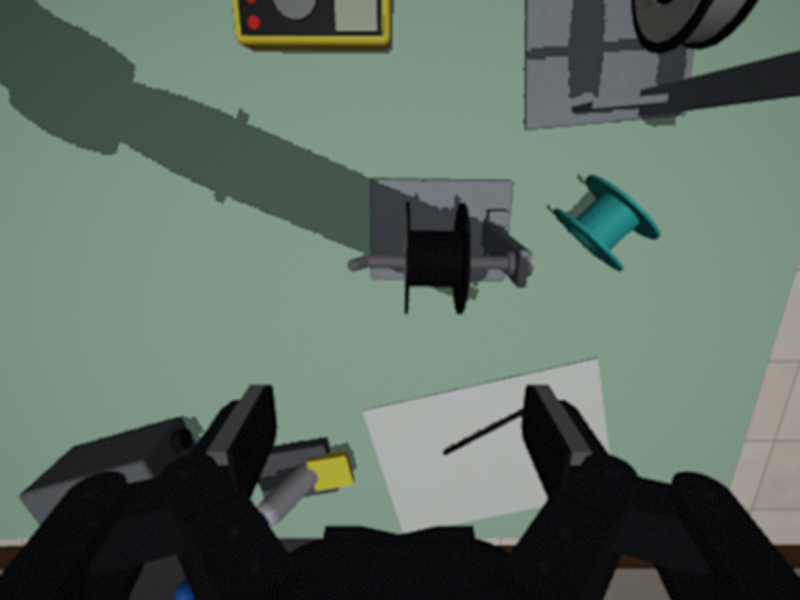

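Wrist view: spindle along row about 264, from tip (353,265) to upright (520,265). Reel flange faces are at columns about 405 and 470. The jaws are clear.

```bash
python3 - <<'E'
from h import *
np.set_printoptions(precision=1,suppress=True)
c=np.load("w1.npz");S=1.5625
for n,uv,z in [("bar front",(385,263.5),145),("bar back",(490,263.5),145),("tip foremost",(348,265),157),("upright face top",(514,266),164),("baseFL",(370,180),12),("baseBL",(513,181),12),("flL",(405,265),178),("flR",(470.5,265),178),("flRmid",(468,265),155)]: print(n,cast(c,uv,z,S))
print(proj(c,(500,-303,178))*S)
E
```

```text
bar front [ 487.2 -306.3  145. ]
bar back [ 569.5 -306.6  145. ]
tip foremost [ 459.6 -304.3  157. ]
upright face top [ 583.3 -303.7  164. ]
baseFL [ 468.2 -251.7   12. ]
baseBL [ 616.  -253.3   12. ]
flL [ 502.5 -299.   178. ]
flR [ 548.8 -299.2  178. ]
flRmid [ 550.7 -305.2  155. ]
[401.2 270.2]
```

```bash
python3 - <<'E'
from h import *
from bench import bot,cams,readout,move_gripper
np.set_printoptions(precision=1,suppress=True)
o=down(0)
move_gripper(62)
bot.move_l((525.5,-305,250),o,vel=200)
print(bot.move_l((525.5,-305,172),vel=100,stop_force=12), readout.get_eef_pos())
move_gripper(30)
print("gap",readout.get_finger_gap(),readout.get_contact_force())
print(bot.move_l((525.5,-305,189.5),vel=60,stop_force=15),readout.get_contact_force())
c=cams.read_camera("wrist"); cv2.imwrite("pics/w2.png",cv2.resize(c["frame"][:,:,::-1],(800,600)))
s=bot.move_l((425,-304.5,189.5),vel=100,stop_force=12)
print(s,readout.get_eef_pos(),readout.get_contact_force(),readout.get_finger_gap(),readout.get_t())
if not s:
    bot.move_l((425,-304.5,310),vel=200)
    c=cams.read_camera("scene"); cv2.imwrite("pics/s3.png",cv2.resize(c["frame"][150:350,50:350,::-1],(750,500)))
E
```

```text
False [ 526.1 -305.2  172.9]
gap 45.1936817476774 [-0.5 -0.5  4.5]
False [-0.6 -0.1 -1.2]
False [ 425.7 -304.3  189.6] [ 0.6  0.1 -0.8] 44.94602011594516 5.6
```

View pics/s3.png

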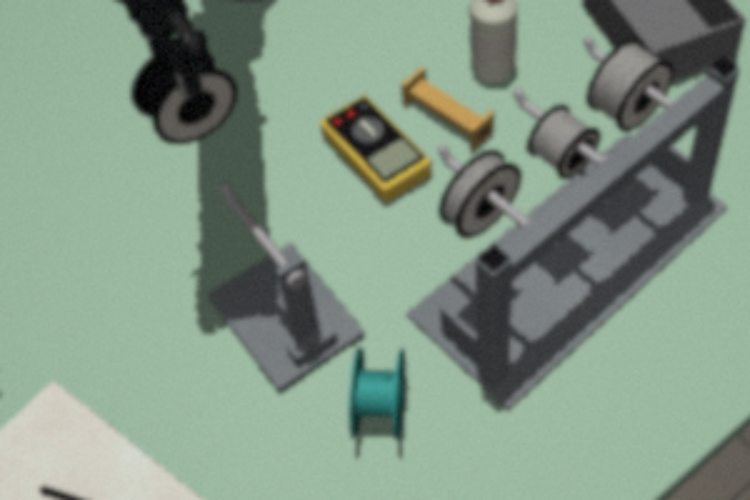

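The bare reel is held in the gripper, clear of the stand, and nothing else has moved. Next, the bin.

```bash
python3 - <<'E'
from h import *
from bench import bot,cams,readout,move_gripper
np.set_printoptions(precision=1,suppress=True)
o=down(-.25)
bot.move_l((455,0,315),down(0),vel=300)
bot.move_l((487,316,260),o,vel=300)
print(bot.move_l((487,316,94),vel=150,stop_force=10),readout.get_eef_pos(),readout.get_contact_force())
move_gripper(64)
bot.move_l((487,316,300),vel=250)
c=cams.read_camera("wrist"); cv2.imwrite("pics/w4.png",cv2.resize(c["frame"][:,:,::-1],(400,300)))
bot.move_to((600,92,370),down(.085))
c2=cams.read_camera("wrist"); np.savez("w5.npz",**c2); print(c2["T"])
a=cv2.resize(c2["frame"][:,:,::-1],(800,600),interpolation=cv2.INTER_CUBIC)
a[420:600,560:800]=cv2.resize(c["frame"][:,:,::-1],(240,180)); cv2.imwrite("pics/w5.png",a)
print(readout.get_t(),readout.get_contact_force())
E
```

```text
False [487.7 316.6  95.1] [-0.4  0.9  0.3]
[[  1.   -0.1  -0.  592.1]
 [  0.1   0.9   0.3 177.1]
 [ -0.   -0.3   0.9 494.6]
 [  0.    0.    0.    1. ]]
12.4667 [-0.3 -0.2  0.1]
```

View pics/w5.png

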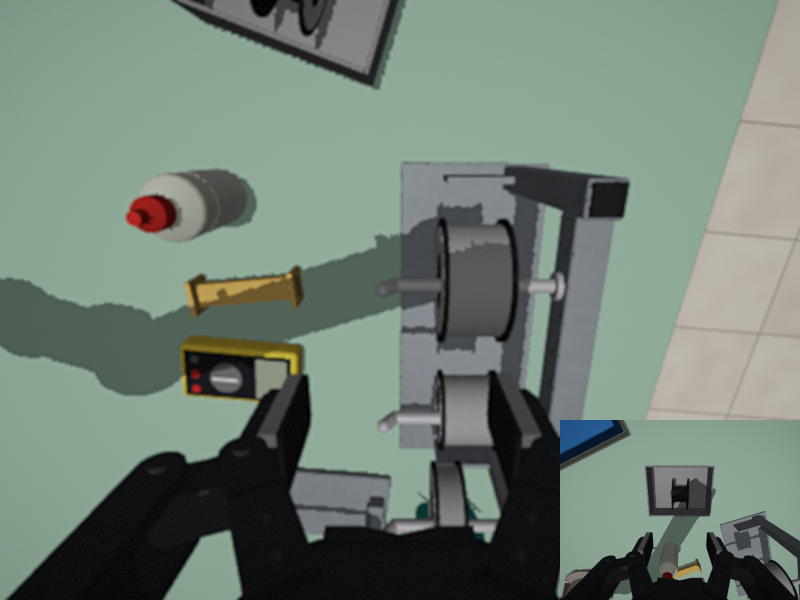

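The bare reel stands in the bin. The full reel's bar is on row 286, running from tip (380,289) to crossbar (565,286). Its flange faces are at columns about 438 and 517.

```bash
python3 - <<'E'
from h import *
np.set_printoptions(precision=1,suppress=True)
c=np.load("w5.npz");S=1.5625
r=np.array([np.cos(.085),np.sin(.085)])
for n,uv,z in [("bar f",(405,286.5),205),("bar b",(545,286),205),("tip foremost",(375,289),217),("crossbar face",(556,286),205),("flL",(438,275),238),("flR",(517.5,275),238),("flL2",(436.5,250),222),("post L",(606,198),234)]:
    p=cast(c,uv,z,S);print(n,p, "along",p[:2]@r,"lat",p[:2]@[-r[1],r[0]])
for x in (620,650,680): print(proj(c,(x,92-(650-x)*.085,238))*S)
E
```

```text
bar f [603.7  87.3 205. ] along 608.897612296675 lat 35.73302095450863
bar b [701.2  96.3 205. ] along 706.8858541951282 lat 36.427233748038276
tip foremost [583.2  87.5 217. ] along 588.551704526013 lat 37.6502898854984
crossbar face [708.9  97.  205. ] along 714.5785005294189 lat 36.452937417970965
flL [621.9 106.7 238. ] along 628.6968144721368 lat 53.515418343974304
flR [670.6 111.  238. ] along 677.5778393765688 lat 53.67555562896544
flL2 [620.8 118.8 222. ] along 628.6820468468271 lat 65.61562198573466
post L [715.4 161.1 234. ] along 726.4813674771822 lat 99.76870670859041
[431.5 300.8]
[479.5 301. ]
[527.4 301.1]
```

```bash
python3 - <<'E'
from h import *
from bench import bot,cams,readout,move_gripper
np.set_printoptions(precision=1,suppress=True)
a=.087;o=down(a); p=np.array([647.5,92.2,0]); d=np.array([np.cos(a),np.sin(a),0]); Z=lambda z:np.array([0,0,z])
move_gripper(58)
bot.move_l(p+Z(310),o,vel=200)
print(bot.move_l(p+Z(234),vel=100,stop_force=12),readout.get_eef_pos())
move_gripper(30)
z0=readout.get_eef_pos()[2]
print("gap",readout.get_finger_gap(),z0,readout.get_contact_force())
print(bot.move_l(p+Z(234+17.5),vel=60,stop_force=20),readout.get_contact_force())
s=bot.move_l(p-100*d+Z(251.5),vel=90,stop_force=10)
print(s,readout.get_eef_pos(),readout.get_contact_force(),readout.get_finger_gap(),readout.get_t())
if not s:
    bot.move_l(p-100*d+Z(330),vel=200)
    bot.move_l((420,-305,330),down(0),vel=250)
    c=cams.read_camera("scene"); cv2.imwrite("pics/s6.png",cv2.resize(c["frame"][100:350,50:383,::-1],(799,600)))
print(readout.get_t())
E
```

```text
False [647.9  92.4 235.1]
gap 44.656523625858625 236.14590830913315 [ 2.8 -0.   5.5]
False [-0.2 -0.5 -5.8]
False [548.4  83.4 251.5] [ 0.4 -1.  -4.8] 44.27469298290157 16.1
18.475
```

View pics/s6.png

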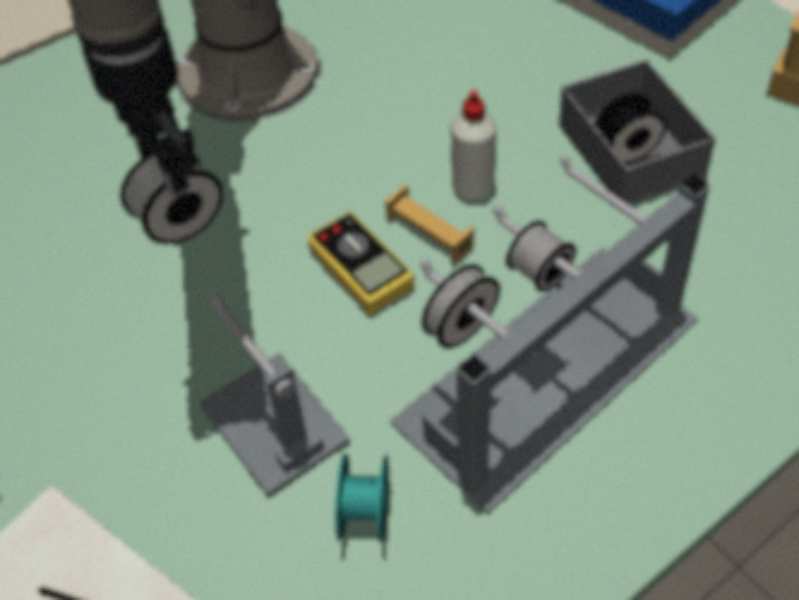

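The full reel is held in front of the spindle, and its hook on the rack is empty. The other two reels still hang on the rack, and the bare reel is in the bin.

```bash
python3 - <<'E'
from h import *
from bench import bot,cams,readout,move_gripper
np.set_printoptions(precision=1,suppress=True)
bot.move_l((420,-304.8,192.5),vel=150)
s=bot.move_l((526,-305,192.5),vel=80,stop_force=8)
print(s,readout.get_eef_pos(),readout.get_contact_force())
if not s:
    print(bot.move_l((526,-305,174),vel=40,stop_force=6),readout.get_eef_pos(),readout.get_contact_force())
c=cams.read_camera("wrist"); cv2.imwrite("pics/w7.png",cv2.resize(c["frame"][:,:,::-1],(800,600)))
c=cams.read_camera("scene"); cv2.imwrite("pics/s7.png",cv2.resize(c["frame"][150:350,50:350,::-1],(750,500)))
print(readout.get_t())
E
```

```text
False [ 525.4 -305.3  192.5] [-0.2  0.2 -5.3]
True [ 525.7 -305.1  176.1] [-0.9  1.   3.8]
21.55
```

View pics/s7.png

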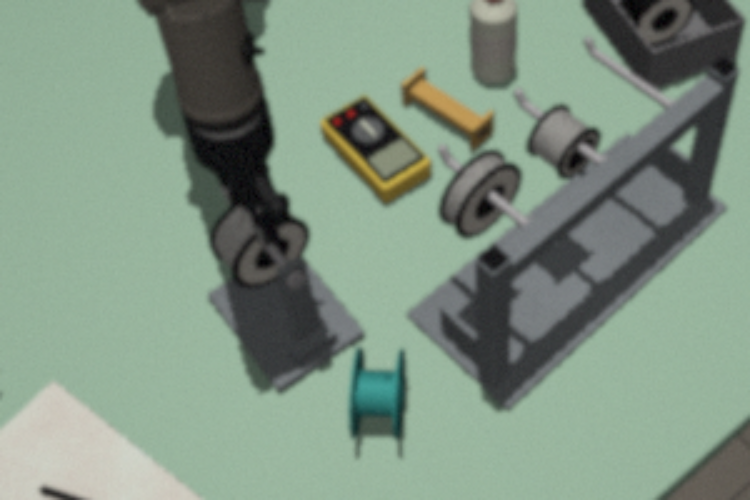

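The force changed from -5.3 to +3.8 N, so the reel now rests on the spindle. I'll release it and retract.

```bash
python3 - <<'E'
from h import *
from bench import bot,cams,readout,move_gripper
np.set_printoptions(precision=1,suppress=True)
move_gripper(60)
print(bot.move_l((526,-305,230),vel=60,stop_force=8),readout.get_contact_force())
bot.move_l((500,-303,350),vel=200)
bot.dwell(1)
c=cams.read_camera("wrist"); w=c["frame"][60:252,128:384,::-1]
c=cams.read_camera("scene"); s=c["frame"][100:340,80:400,::-1]
cv2.imwrite("pics/f8.png",np.vstack([cv2.resize(w,(400,300)),cv2.resize(s,(400,300))]))
print(readout.get_contact_force(),readout.get_t())
E
```

```text
False [ 0.6  0.1 -0.1]
[-0.6  0.4 -0.5] 24.8083
```

View pics/f8.png

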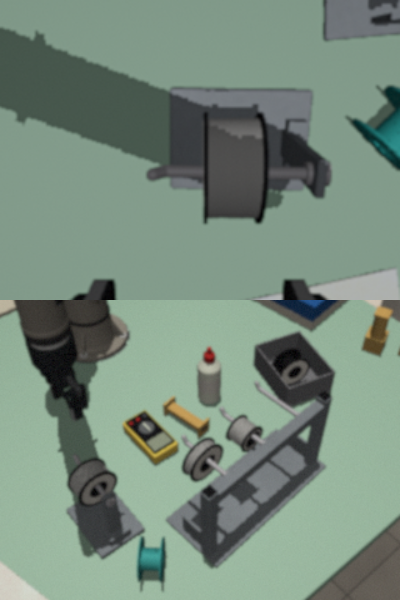

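The full reel hangs centred on the spindle, between the upturned end and the upright. The bare reel is in the bin, the other two reels are on the rack, and the bystanders have not moved. Handing in.

```bash
python3 -c "
from bench import bot
print(bot.hand_in())"
```

```text
the job is handed in; nothing more can be done
None
```

The job is done and handed in at about 25 s of the 61 s allowed. I put the bare reel in the grey bin and hung the full 90 × 46 mm reel, which was on the rack's left hook, on the stand's spindle.

- **Last pictures:** The full reel hangs free, about mid-spindle, behind the upturned end. The bare reel stands in the bin, and the narrow and small reels are still on the rack. By eye, the bottle, waveguide piece, multimeter and turquoise look-alike are where they were; I did not measure them.
- **Forces:** The wrist force stayed below about 6 N at each point I read it, and was near zero after release. As planned, the final lowering stopped on force contact, when the reel's weight settled on the spindle.
- **Disagreements:** The full reel's width measured about 49 mm in the image. The gripper read about 45 mm on both reels it gripped, against the stated 46 mm. I put both down to measuring error, and no other check failed.

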